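# Check-weigh a bottle in a scale with a sliding roof door

### The job

Check-weigh the tall bottle: slide the clear roof door of the scale open, stand the bottle upright in the middle of the weighing pan, setting it down gently and letting go, then slide the roof door fully shut over it. Leave the jar, the can and the tape roll standing where they are.

Things in the scene. Friction and masses are not known exactly. Their poses are not given: they have to be found in the camera images.
- scale: Fixed scale, 352 mm long (y), 200 mm wide (x), 190 mm high. Origin on the table under the chamber's centre; +y runs from the chamber to the solid white housing (y 88 to 262 mm, top at 175). Chamber: open-topped, 164 mm square inside, clear walls 177 mm high on 3 sides, the housing on the 4th; the sliding door is its roof. Aluminium door tracks along y at x = +-94, tops at 190 mm.
- pan_top (a point): Centre of the top face of the steel weighing pan, a disc of 124 mm diameter, 30 mm above the table when empty, in the middle of the chamber. Axes as the scale's.
- door (a joint): Position of the roof door in m along the scale's +y: 0 = fully shut, over the chamber; 0.165 = fully open, over the housing. It may start a little open. It slides with about 2 N of friction and stays where it is left; there are hard stops at both ends.
- door_fin (a point): Middle of the top edge of the door's grip fin: upright grey plate, 12 mm thick (scale's y), 70 mm wide (scale's x), 30 mm tall, in the middle of the door and moving with it; fin top 217 mm above the table, door's top face at 187 mm. The door is a clear plate 176 x 176 x 4 mm with aluminium edges. Pinch the fin across its thickness from above, or push it.
- bottle: The tall white bottle to be weighed: body 56 mm diameter up to 80 mm, shoulder up to 98 mm, white screw cap 46 mm diameter from 98 mm to the top at 135 mm; 0.2 to 0.4 kg. Stands on the bench. Origin at the centre of its underside, z up along it.
- jar: Bystander: squat white jar, 68 mm diameter, 75 mm high, standing. Origin at the centre of its underside.
- can: Bystander: can, 60 mm diameter, 92 mm high, standing. Origin at the centre of its underside.
- tape_roll: Bystander: roll of packing tape lying flat, 110 mm outside diameter, 48 mm high. Origin at the centre of its underside.
- pan (a joint): How far the weighing pan is pressed down, in m: 0 = empty. It rests on a spring of 2500 N/m (0.4 mm per newton; the bottle sinks it 1 to 2 mm), with an overload stop at 0.010 (25 N).

How it is judged:
On the way, in this order (a step that is already met when the one before it is completed fails the run):
1. the roof door is slid open (more than 100 mm) (value of joint door above 0.1 m), for 0.1 s.
2. the bottle stands upright on the pan, let go, while the door is open (horizontal distance between bottle and pan_top below 0.03 m and distance between bottle and pan_top below 0.031 m and value of joint pan above 0.0004 m and angle between bottle's own z axis and vertical below 0.08 rad and contact force between the fingers and bottle below 0.1 N and linear speed of bottle below 0.02 m/s and value of joint door above 0.08 m), for 0.2 s.
At the end, for the whole second after the job is handed in: The roof door is shut to within 6 mm, the bottle stands upright (within 0.08 rad) and still on the pan, which bears its weight, its axis within 30 mm of the pan's centre, and the jar, the can and the tape roll stand upright within 30 mm of where they were (value of joint door below 0.006 m and horizontal distance between bottle and pan_top below 0.03 m and value of joint pan above 0.0004 m and angle between bottle's own z axis and vertical below 0.08 rad and linear speed of bottle below 0.02 m/s and distance of each of jar, can, tape_roll from where it was at the start of the episode below 0.03 m and angle between each of jar, can, tape_roll's own z axis and vertical below 0.2 rad); the robot touches nothing.
It fails at once if the bottle is pressed hard on the pan (pan pushed down more than 8 mm, 20 N) (value of joint pan above 0.008 m).
It fails at once if the bottle is dropped into the chamber (let go while more than 8 mm above the pan) (contact force between the fingers and bottle below 0.05 N and horizontal distance between bottle and pan_top below 0.08 m and z of bottle in the frame of pan_top above 0.008 m).
It fails at once if the jar, the can or the tape roll is knocked over or moved more than 30 mm (distance of any of jar, can, tape_roll from where it was at the start of the episode above 0.03 m or angle between any of jar, can, tape_roll's own z axis and vertical above 0.5 rad).
It also fails if it takes over 67 s, if anything falls off the work surface, if the arm or the gripper's body presses on something with over 40 N, if the wrist force passes 120 N, or if a joint passes its speed limit or range.

### The arm

A 6-joint arm with a two-finger parallel gripper is mounted at the origin on the work surface. World frame = base frame: x ahead of the robot, y to its left, z up, the work surface at z = 0. Lengths are in m, angles in rad, forces in N, time in s.
With the tool pointing down it reaches from about 0.35 to 0.925 m from the base axis. Payload 6.4 kg.
Tool frame: the origin (TCP) lies on the centre line of the jaws, within the pads' length; the fingertips stand 19 mm ahead of it and the grasp point (between the pads) is the TCP; z points along the fingers, y is the line along which they close (so a half turn about z gives the same grasp; the last joint's range is limited). The gripper opens to 85 mm and grips with 20 to 120 N. Pads are 22 mm wide; open, the fingers measure 114 mm over their backs; the gripper's body (76 mm by 85 mm) begins 54 mm behind the grasp point. The pads swing forward as they close: fully open they stand 13 mm farther back than shut.
Start: joints at [1.147, 0.245, 1.558, -0, 1.339, -0.174], TCP at [0.161, 0.63, 0.25] pointing down, gripper open.
Joint ranges: [-3.13, 3.13], [-1.02, 2.26], [0.13, 2.54], [-0.95, 4.09], [0.21, 2.88], [-2.74, 2.74]. Speed limits (rad/s): [2.57, 2.57, 3.14, 3.14, 3.14, 3.14].

### API

Orientations are given as [roll, pitch, yaw] about the fixed x, y, z axes, in that order (R = Rz(yaw) Ry(pitch) Rx(roll)).
In Python, from cell import ctrl gives the robot as it stands.
- The arm moves only by the tool servo_tool, never from a script. Its arguments are lists of equal length, an entry for each row: "delta_pos": the shift along the tool's x, y, z as a fraction of full scale, a list of three; "turn": the turn, a rotation vector about the tool's x, y, z as a fraction of full scale, a list of three. A call has 1 to 20 rows; each row is the pose to reach, as a shift and turn from the pose commanded when the call began, along the tool's axes at that moment; what a row does not reach only later rows make up. Full scale, the value 1, is 0.15 m for a shift and 60 degrees for a turn. A row lasts 1/12 s, in which the tool goes at most 41.7 mm and 7.16 degrees, less where a joint would pass 70% of its speed; a pose out of reach is approached as far as the arm can. A call with a number of a shift or a turn outside -1 to 1 is refused whole. A call with a gripper value outside its range is refused whole. "grip" is the finger opening in mm, from 0 to 85.4, set as the call begins (left out, the last holds). The fingers move at their own pace and stop on an object; the grip force is fixed at half the most. Time passes only in rows, so rows that repeat a pose let the fingers close. It gives the time, the measured TCP pose, the force, the opening and the grip force at its end, in the units of the state.
- ctrl.state(): the state, without advancing time (a new reading comes with each control period).
- ctrl.capture(name): name is "side" or "top"; returns a dict with "frame" (384x512x3 uint8, red, green, blue), "range_z" (384x512 float32, m along the optical axis (not along the pixel's ray), 0 where there is no reading), "camera_matrix" (3x3 intrinsics, pixels), "R" (3x3) and "t" (3): a world point X has camera coordinates R X + t. Camera axes: x right, y down, z forward; pixel columns grow to the right and rows downward; lengths in m; the calibration is good to about 2 mm. A picture is of the moment at which its call begins.
- ctrl.job_done(): hands the job in; it is judged then, once.
The state is a dict: "clock": time; "joint_pos": joint angles; "joint_velocities": joint speeds; "joint_efforts": joint torques, N m; "tcp_pos": TCP position; "ee_rot": TCP orientation; "contact_force": force on the tool from outside, world axes, zero at the start; "torque": the same for the moment, N m; "grip_width": finger opening in m; "grasp_force": force on a finger pad.
Only numpy, scipy, OpenCV 4.12 (cv2) and the standard library are available. Lean on these libraries where they do the work, as an engineer would, in place of code of your own. Each camera call takes 0.05 s, during which the arm holds its last target. There are 200 camera calls.

## Working session

There is one attempt and no reset: what is moved stays moved. The work goes in short steps, Python scripts to look and compute and a tool call to move; the robot and the scene stay as the last step left them, time stands still between calls to the robot, and variables do not carry over. Pictures are saved under pics/ and viewed, at most 10 in all, crops included, and the job is handed in when it is done.

Besides the shell and the picture viewer there is one more tool, called after "Emit:" as name(argument=value, ...) on one line, values as JSON. servo_tool: Moves the arm, as the interface text tells. Its arguments: {"type":"object","properties":{"delta_pos":{"type":"array","items":{"type":"array","items":{"type":"number"}}},"turn":{"type":"array","items":{"type":"array","items":{"type":"number"}}},"grip":{"type":"number"}},"required":["delta_pos","turn"]}

```bash
mkdir -p pics; cat > h.py <<'E'
import numpy as np, cv2
from cell import ctrl
def pts(c):
    z=c["range_z"]; K=c["camera_matrix"]; v,u=np.mgrid[:z.shape[0],:z.shape[1]]
    P=np.stack([(u-K[0,2])/K[0,0]*z,(v-K[1,2])/K[1,1]*z,z],-1)
    return (P-c["t"])@c["R"]
E
python3 - <<'E'
from h import *
s=ctrl.state(); print(s)
for n in("side","top"):
    c=ctrl.capture(n); cv2.imwrite(f"pics/{n}0.png",c["frame"][...,::-1]); np.savez(n+"0.npz",**c)
    print(n,c["camera_matrix"],c["R"],c["t"],-c["R"].T@c["t"])
E
```

```text
{'clock': 0.0, 'joint_pos': array([ 1.14693034e+00,  2.45824451e-01,  1.55905485e+00,  4.11649943e-06,
        1.33867187e+00, -1.74109856e-01]), 'joint_velocities': array([-3.17740833e-05, -2.17801772e-03, -8.53572085e-04, -1.64011356e-03,
       -4.91036549e-04, -4.68895153e-05]), 'joint_efforts': array([-2.13735148e-03, -4.29499233e+01, -3.26131189e+01, -2.05801643e-04,
        5.35728992e-03,  1.27291977e-05]), 'tcp_pos': array([0.16043636, 0.62933999, 0.24915169]), 'ee_rot': array([-3.13966444e+00, -3.43219646e-04,  2.89183524e+00]), 'contact_force': array([ 1.21986169,  0.20390792, -1.09031677]), 'torque': array([ 0.020072  , -0.02481702, -0.04023434]), 'grasp_force': 0.0, 'grip_width': 0.08548518365389467}
side [[445.61572082   0.         248.71294916]
 [  0.         445.61572082 199.69043297]
 [  0.           0.           1.        ]] [[ 0.92795481 -0.37226219  0.01790895]
 [-0.27774627 -0.72279336 -0.63279283]
 [ 0.24850932  0.58222901 -0.77411401]] [-0.42119557  0.18970958  1.39482125] [ 0.0969155  -0.83177974  1.20734071]
top [[465.0119344    0.         253.63974951]
 [  0.         465.0119344  190.94546856]
 [  0.           0.           1.        ]] [[ 0.02817713 -0.99955781  0.00949897]
 [-0.98616792 -0.02934992 -0.16313004]
 [ 0.1633367  -0.00477104 -0.98655885]] [-0.02505235  0.49035889  1.5814069 ] [ 0.22598032 -0.00310432  1.64038121]
```

View pics/top0.png

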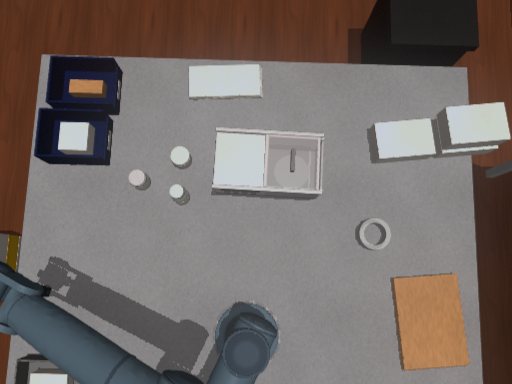

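View pics/side0.png

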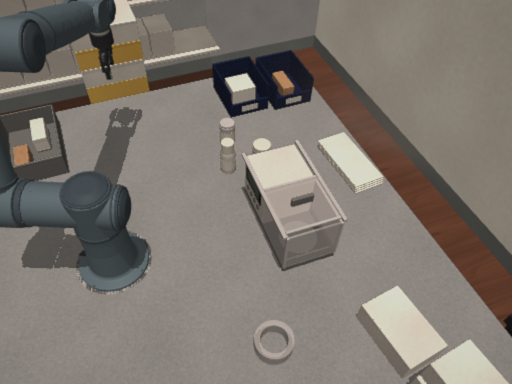

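The top view has the scale at (268,161) with its housing on the left (+y), the fin at (292,160), a cap-like object at (177,191), the jar at (180,156), another round object at (138,178) and the tape at (375,234). The heights will show which is the bottle.

```bash
python3 - <<'E'
from h import *
c=dict(np.load("top0.npz")); P=pts(c); ok=c["range_z"]>0
def blob(n,u,v,r,zlo,zhi):
    m=np.zeros(ok.shape,bool); m[v-r:v+r+1,u-r:u+r+1]=1
    m&=ok&(P[...,2]>zlo)&(P[...,2]<zhi); Q=P[m]
    if len(Q)<4: print(n,"none",len(Q)); return
    (e,f),R=cv2.minEnclosingCircle(Q[:,:2].astype(np.float32))
    print(n,len(Q),"zmed %.3f"%np.median(Q[:,2]),"zmax %.3f"%Q[:,2].max(),"circ %.4f %.4f r%.4f"%(e,f,R),"med",np.median(Q[:,:2],0).round(4),"rect",cv2.minAreaRect(Q[:,:2].astype(np.float32)))
for n,u,v in(("A",177,191),("B",180,156),("C",138,178)):
    blob(n,u,v,13,.02,.3)
    m=P[v-3:v+4,u-3:u+4,2]; zt=np.median(m); blob(n+"top",u,v,13,zt-.008,zt+.008)
blob("tape",375,234,20,.03,.07)
blob("fin",292,160,16,.2,.235)
blob("housing",242,160,28,.165,.183)
blob("scaletop",268,161,62,.15,.2)
blob("pan",290,172,12,.02,.04)
print(P[160,280:305].round(3)[:,2])
for v,u in((145,290),(160,275),(175,300),(150,310)): print(P[v,u])
E
python3 - <<'E'
import cv2
a=cv2.imread("pics/top0.png")[115:210,120:335]
cv2.imwrite("pics/crop0.png",cv2.resize(a,None,fx=3.7,fy=3.7,interpolation=cv2.INTER_CUBIC))
E
```

```text
A 296 zmed 0.130 zmax 0.146 circ 0.4680 0.2421 r0.0283 med [0.4624 0.237 ] rect ((0.46666574478149414, 0.24207264184951782), (0.05113561823964119, 0.053242865949869156), 7.7494635581970215)
Atop 153 zmed 0.136 zmax 0.144 circ 0.4692 0.2446 r0.0235 med [0.4683 0.2438] rect ((0.4686540365219116, 0.24386398494243622), (0.04435550794005394, 0.04379687458276749), 60.92283630371094)
B 355 zmed 0.074 zmax 0.088 circ 0.6036 0.2493 r0.0342 med [0.5989 0.2461] rect ((0.6029422879219055, 0.2484787553548813), (0.06632240861654282, 0.0649627298116684), 89.61283874511719)
Btop 275 zmed 0.075 zmax 0.084 circ 0.6047 0.2492 r0.0336 med [0.6033 0.2494] rect ((0.6035887598991394, 0.24992823600769043), (0.06483323872089386, 0.06256896257400513), 3.426323175430298)
C 323 zmed 0.090 zmax 0.103 circ 0.5184 0.3855 r0.0305 med [0.5147 0.3804] rect ((0.5180742740631104, 0.38526105880737305), (0.057230062782764435, 0.05597836151719093), 17.54106903076172)
Ctop 215 zmed 0.092 zmax 0.100 circ 0.5182 0.3871 r0.0296 med [0.5186 0.3874] rect ((0.5193468928337097, 0.38694995641708374), (0.0549064576625824, 0.0551055
[... 427 characters left out ...]
605 zmed 0.175 zmax 0.183 circ 0.5726 0.0346 r0.1191 med [0.5726 0.0383] rect ((0.5692136883735657, 0.030595142394304276), (0.18739831447601318, 0.180929496884346), 1.258610725402832)
scaletop 6492 zmed 0.184 zmax 0.200 circ 0.5692 -0.0524 r0.1998 med [ 0.5684 -0.052 ] rect ((0.5702117681503296, -0.054733023047447205), (0.35379645228385925, 0.20343787968158722), 87.99241638183594)
pan none 0
[0.185 0.186 0.19  0.186 0.185 1.64  0.184 0.194 0.185 0.182 0.195 0.216
 0.221 0.214 0.218 0.19  0.186 0.186 0.194 0.184 0.189 0.188 0.186 0.187
 0.187]
[ 0.6187113  -0.12261888  0.19223647]
[ 0.57111477 -0.07614941  0.17855232]
[ 0.52238844 -0.15640227  0.18767883]
[ 0.60598813 -0.18792577  0.18523947]
```

View pics/crop0.png

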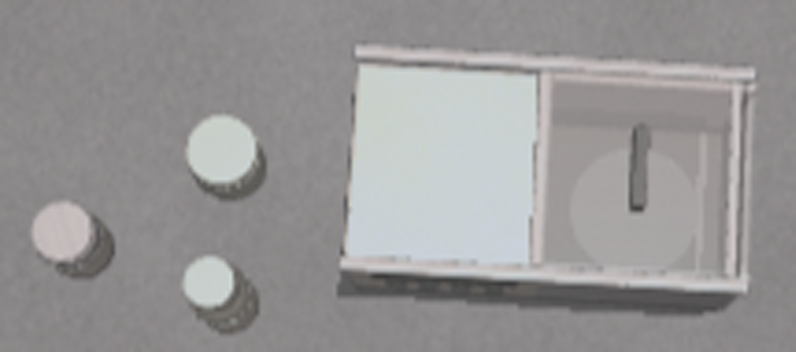

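The bottle is at (0.469, 0.244), top 136 mm, which matches its 135 mm. The scale's chamber centre is near (0.567, -0.141) with yaw about -2°, and the door is about 12 mm open. I'm moving towards the fin.

Emit:
servo_tool(delta_pos=[[-0.75, -0.77, -0.13], [-0.75, -0.77, -0.13], [-0.75, -0.77, -0.13], [-0.75, -0.77, -0.13], [-0.75, -0.77, -0.13]], turn=[[0, 0, -0.205], [0, 0, -0.205], [0, 0, -0.205], [0, 0, -0.205], [0, 0, -0.205]], grip=50)

```text
clock: 0.52
tcp_pos: [0.2436, 0.4864, 0.2702]
ee_rot: [-3.14, 0.001, 3.102]
contact_force: [-0.4, 0.2, 0.4]
grip_width: 0.0498
grasp_force: 0.0
```

Emit:
servo_tool(delta_pos=[[-0.46, -0.81, 0], [-0.46, -0.81, 0], [-0.46, -0.81, 0], [-0.46, -0.81, 0]], turn=[[0, 0, 0], [0, 0, 0], [0, 0, 0], [0, 0, 0]])

```text
clock: 0.85
tcp_pos: [0.3069, 0.3633, 0.2693]
ee_rot: [-3.14, 0.0, 3.104]
contact_force: [-0.3, -0.4, 0.2]
grip_width: 0.0496
grasp_force: 0.0
```

Emit:
servo_tool(delta_pos=[[-0.46, -0.81, 0], [-0.46, -0.81, 0], [-0.46, -0.81, 0], [-0.46, -0.81, 0]], turn=[[0, 0, 0], [0, 0, 0], [0, 0, 0], [0, 0, 0]])

```text
clock: 1.18
tcp_pos: [0.3719, 0.2393, 0.2696]
ee_rot: [-3.14, 0.0, 3.103]
contact_force: [-0.4, 0.3, -0.2]
grip_width: 0.0497
grasp_force: 0.0
```

Emit:
servo_tool(delta_pos=[[-0.46, -0.81, 0], [-0.46, -0.81, 0], [-0.46, -0.81, 0], [-0.46, -0.81, 0]], turn=[[0, 0, 0], [0, 0, 0], [0, 0, 0], [0, 0, 0]])

```text
clock: 1.52
tcp_pos: [0.4367, 0.1151, 0.2697]
ee_rot: [-3.14, 0.001, 3.103]
contact_force: [-0.6, -0.3, -0.4]
grip_width: 0.0499
grasp_force: 0.0
```

Emit:
servo_tool(delta_pos=[[-0.46, -0.81, 0], [-0.46, -0.81, 0], [-0.46, -0.81, 0], [-0.46, -0.81, 0]], turn=[[0, 0, 0], [0, 0, 0], [0, 0, 0], [0, 0, 0]])

```text
clock: 1.85
tcp_pos: [0.5014, -0.009, 0.2695]
ee_rot: [-3.141, 0.0, 3.103]
contact_force: [-0.9, 1.4, 0.2]
grip_width: 0.0497
grasp_force: 0.0
```

Emit:
servo_tool(delta_pos=[[-0.46, -0.81, 0], [-0.46, -0.81, 0], [-0.46, -0.81, 0], [-0.46, -0.81, 0], [-0.46, -0.81, 0], [-0.46, -0.81, 0]], turn=[[0, 0, 0], [0, 0, 0], [0, 0, 0], [0, 0, 0], [0, 0, 0], [0, 0, 0]])

```text
clock: 2.35
tcp_pos: [0.5644, -0.1286, 0.2691]
ee_rot: [3.14, -0.002, 3.106]
contact_force: [-0.6, 0.7, -1.2]
grip_width: 0.0501
grasp_force: 0.0
```

Emit:
servo_tool(delta_pos=[[0, 0, 0.15], [0, 0, 0.25], [0, 0, 0.32], [0, 0, 0.36], [0, 0, 0.36]], turn=[[0, 0, 0], [0, 0, 0], [0, 0, 0], [0, 0, 0], [0, 0, 0]])

```text
clock: 2.77
tcp_pos: [0.5636, -0.1276, 0.2144]
ee_rot: [3.14, -0.003, 3.108]
contact_force: [-0.4, 0.4, -0.3]
grip_width: 0.0498
grasp_force: 0.0
```

Emit:
servo_tool(delta_pos=[[0, 0, 0], [0, 0, 0], [0, 0, 0], [0, 0, 0], [0, 0, 0], [0, 0, 0]], turn=[[0, 0, 0], [0, 0, 0], [0, 0, 0], [0, 0, 0], [0, 0, 0], [0, 0, 0]], grip=0)

```text
clock: 3.27
tcp_pos: [0.5652, -0.1293, 0.2172]
ee_rot: [-3.141, 0.002, 3.107]
contact_force: [-1.3, 1.1, 5.8]
grip_width: 0.0105
grasp_force: 62.1
```

Emit:
servo_tool(delta_pos=[[0, 0.05, -0.01], [0, 0.15, -0.02], [0, 0.27, -0.02], [0, 0.4, -0.02], [0, 0.53, -0.02], [0, 0.66, -0.02], [0, 0.79, -0.02], [0, 0.9, -0.02], [0, 0.97, -0.02], [0, 0.99, -0.02], [0, 0.99, -0.02]], turn=[[0, 0, 0], [0, 0, 0], [0, 0, 0], [0, 0, 0], [0, 0, 0], [0, 0, 0], [0, 0, 0], [0, 0, 0], [0, 0, 0], [0, 0, 0], [0, 0, 0]])

```text
clock: 4.18
tcp_pos: [0.5696, 0.0208, 0.2173]
ee_rot: [3.14, -0.0, 3.108]
contact_force: [5.5, 1.9, -7.1]
grip_width: 0.0104
grasp_force: 60.1
```

```bash
python3 - <<'E'
from h import *
print({k:ctrl.state()[k] for k in("tcp_pos","contact_force","torque","joint_pos")})
for n in("side","top"):
    c=ctrl.capture(n); cv2.imwrite(f"pics/{n}1.png",c["frame"][...,::-1])
E
```

```text
{'tcp_pos': array([0.56960683, 0.02082229, 0.21727142]), 'contact_force': array([ 5.46007613,  1.92534755, -7.113813  ]), 'torque': array([ 0.25224974, -0.93635402,  0.14714243]), 'joint_pos': array([-1.62895340e-01,  9.16728351e-02,  1.79393081e+00,  1.44471252e-03,
        1.25637263e+00, -1.70014304e+00])}
```

View pics/side1.png

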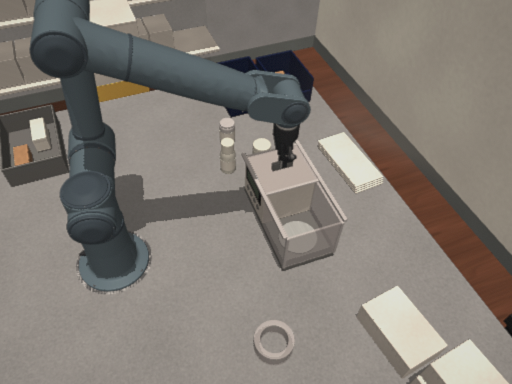

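The side view shows the door open over the housing, the gripper on the fin at (285,160), and the open chamber with the pan at (298,237). I'm releasing the fin and going to the bottle.

Emit:
servo_tool(delta_pos=[[0, 0, 0], [0, 0, 0], [0, 0, 0], [0, 0, -0.1], [0, 0, -0.3], [0, 0, -0.4], [0, 0, -0.4]], turn=[[0, 0, 0], [0, 0, 0], [0, 0, 0], [0, 0, 0], [0, 0, 0], [0, 0, 0], [0, 0, 0]], grip=70)

```text
clock: 4.87
tcp_pos: [0.5719, 0.0189, 0.2841]
ee_rot: [-3.141, 0.008, 3.106]
contact_force: [0.8, 0.3, 1.0]
grip_width: 0.07
grasp_force: 0.0
```

Emit:
servo_tool(delta_pos=[[0.36, 0.73, 0], [0.36, 0.73, 0], [0.36, 0.73, 0], [0.36, 0.73, 0]], turn=[[0, 0, 0], [0, 0, 0], [0, 0, 0], [0, 0, 0]])

```text
clock: 5.2
tcp_pos: [0.5168, 0.1351, 0.278]
ee_rot: [3.14, -0.002, 3.112]
contact_force: [1.1, -0.2, 0.8]
grip_width: 0.0696
grasp_force: 0.0
```

Emit:
servo_tool(delta_pos=[[0.36, 0.73, 0], [0.36, 0.73, 0], [0.36, 0.73, 0], [0.36, 0.73, 0], [0.36, 0.73, 0], [0.36, 0.73, 0]], turn=[[0, 0, 0], [0, 0, 0], [0, 0, 0], [0, 0, 0], [0, 0, 0], [0, 0, 0]])

```text
clock: 5.7
tcp_pos: [0.4695, 0.2416, 0.2783]
ee_rot: [-3.141, -0.001, 3.107]
contact_force: [0.1, -0.3, -0.2]
grip_width: 0.07
grasp_force: 0.0
```

```bash
python3 - <<'E'
from h import *
c=ctrl.capture("top"); P=pts(c); z=P[...,2]; ok=c["range_z"]>0
cv2.imwrite("pics/top2.png",c["frame"][...,::-1])
w=ok&(P[...,0]>.45)&(P[...,0]<.68)&(P[...,1]>-.25)&(P[...,1]<-.04)
for n,lo,hi in(("pan",.022,.042),("floor",-.02,.022)):
    Q=P[w&(z>lo)&(z<hi)]
    print(n,len(Q),np.median(Q,0).round(4),cv2.minEnclosingCircle(Q[:,:2].astype(np.float32)), Q.min(0),Q.max(0))
w=ok&(P[...,0]>.43)&(P[...,0]<.70)&(P[...,1]>-.28)&(P[...,1]<.16)&(z>.15)&(z<.2)
print(cv2.minAreaRect(P[w][:,:2].astype(np.float32)))
w=ok&(P[...,0]>.5)&(P[...,0]<.63)&(P[...,1]>-.1)&(P[...,1]<.16)&(z>.203)&(z<.235)
print("fin",w.sum(),cv2.minAreaRect(P[w][:,:2].astype(np.float32)))
s=ctrl.state();print(s["tcp_pos"],s["ee_rot"],s["clock"])
E
```

```text
pan 1375 [ 0.5743 -0.1479  0.0291] ((0.5593652725219727, -0.1366884857416153), 0.12413012236356735) [ 0.47462433 -0.22725584  0.02200011] [ 0.65242007 -0.04031356  0.04183762]
floor 870 [ 0.4767 -0.1481  0.0048] ((0.536231279373169, -0.14546629786491394), 0.1346728652715683) [ 0.45008531 -0.24959212 -0.01088349] [ 0.65120233 -0.04096944  0.02195921]
((0.5703750252723694, -0.054502472281455994), (0.352984756231308, 0.20260705053806305), 88.25761413574219)
fin 89 ((0.5710830092430115, 0.020709650591015816), (0.011939744465053082, 0.06965053826570511), 87.70085144042969)
[0.46983484 0.24114532 0.27837961] [-3.14107198e+00 -5.06839927e-04  3.10541135e+00] 5.75
```

View pics/top2.png

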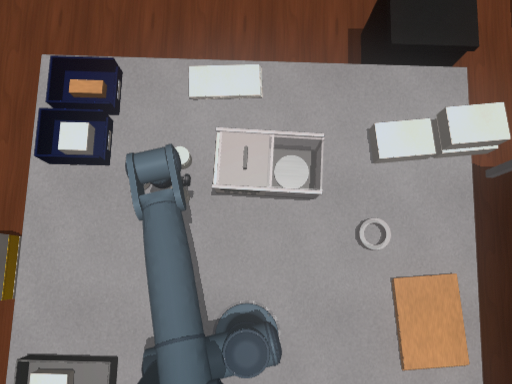

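The top view shows the door open with its fin at (245,157) and the pan at (292,172). The measurements agree with the chamber centre at (0.5675, -0.141). I'm descending on the bottle.

Emit:
servo_tool(delta_pos=[[0, 0.02, 0.2], [0.005, 0.02, 0.45], [0.005, 0.02, 0.65], [0.005, 0.02, 0.8], [0.005, 0.02, 0.9], [0.005, 0.02, 0.95], [0.005, 0.02, 1.0], [0.005, 0.02, 1.0]], turn=[[0, 0, 0], [0, 0, 0], [0, 0, 0], [0, 0, 0], [0, 0, 0], [0, 0, 0], [0, 0, 0], [0, 0, 0]])

```text
clock: 6.42
tcp_pos: [0.4689, 0.2441, 0.1278]
ee_rot: [-3.141, -0.002, 3.105]
contact_force: [-0.7, 0.8, -0.3]
grip_width: 0.0698
grasp_force: 0.0
```

Emit:
servo_tool(delta_pos=[[0, 0, 0.02], [0, 0, 0.05], [0, 0, 0.05], [0, 0, 0.05]], turn=[[0, 0, 0], [0, 0, 0], [0, 0, 0], [0, 0, 0]])

```text
clock: 6.75
tcp_pos: [0.4691, 0.2451, 0.1217]
ee_rot: [3.141, 0.001, 3.107]
contact_force: [-0.4, -0.3, -0.3]
grip_width: 0.07
grasp_force: 0.0
```

Emit:
servo_tool(delta_pos=[[0, 0, 0], [0, 0, 0], [0, 0, 0], [0, 0, 0], [0, 0, 0], [0, 0, 0]], turn=[[0, 0, 0], [0, 0, 0], [0, 0, 0], [0, 0, 0], [0, 0, 0], [0, 0, 0]], grip=30)

```text
clock: 7.25
tcp_pos: [0.4695, 0.245, 0.122]
ee_rot: [3.141, 0.001, 3.107]
contact_force: [-0.8, -2.2, 4.9]
grip_width: 0.0446
grasp_force: 61.3
```

Emit:
servo_tool(delta_pos=[[0, 0, -0.04], [0, 0, -0.12], [0, 0, -0.24], [0, 0, -0.4], [0, 0, -0.58], [0, 0, -0.78], [0, 0, -0.98]], turn=[[0, 0, 0], [0, 0, 0], [0, 0, 0], [0, 0, 0], [0, 0, 0], [0, 0, 0], [0, 0, 0]])

```text
clock: 7.83
tcp_pos: [0.4679, 0.2448, 0.2692]
ee_rot: [-3.141, -0.002, 3.107]
contact_force: [0.7, -0.4, -3.3]
grip_width: 0.0443
grasp_force: 61.6
```

Emit:
servo_tool(delta_pos=[[0, 0, -0.2], [0, 0, -0.37], [0, 0, -0.5], [0, 0, -0.6], [0, 0, -0.66], [0, 0, -0.68], [0, 0, -0.68]], turn=[[0, 0, 0], [0, 0, 0], [0, 0, 0], [0, 0, 0], [0, 0, 0], [0, 0, 0], [0, 0, 0]])

```text
clock: 8.42
tcp_pos: [0.4687, 0.245, 0.3705]
ee_rot: [3.141, 0.0, 3.107]
contact_force: [-1.3, 1.0, -4.1]
grip_width: 0.0445
grasp_force: 61.6
```

Emit:
servo_tool(delta_pos=[[-0.02, -0.06, 0], [-0.05, -0.17, 0], [-0.09, -0.31, 0], [-0.14, -0.48, 0], [-0.19, -0.66, 0], [-0.25, -0.85, 0]], turn=[[0, 0, 0], [0, 0, 0], [0, 0, 0], [0, 0, 0], [0, 0, 0], [0, 0, 0]])

```text
clock: 8.92
tcp_pos: [0.5013, 0.1147, 0.3685]
ee_rot: [-3.141, -0.003, 3.107]
contact_force: [0.4, 0.3, -2.8]
grip_width: 0.0444
grasp_force: 61.8
```

Emit:
servo_tool(delta_pos=[[-0.06, -0.2, 0], [-0.12, -0.4, 0], [-0.18, -0.6, 0], [-0.25, -0.85, 0]], turn=[[0, 0, 0], [0, 0, 0], [0, 0, 0], [0, 0, 0]])

```text
clock: 9.25
tcp_pos: [0.5343, -0.0138, 0.3685]
ee_rot: [3.141, -0.003, 3.107]
contact_force: [0.9, -0.2, -2.4]
grip_width: 0.0447
grasp_force: 61.9
```

Emit:
servo_tool(delta_pos=[[-0.06, -0.2, 0], [-0.11, -0.38, 0], [-0.16, -0.54, 0], [-0.2, -0.67, 0], [-0.23, -0.77, 0], [-0.245, -0.83, 0], [-0.25, -0.85, 0], [-0.25, -0.85, 0], [-0.25, -0.85, 0], [-0.25, -0.85, 0]], turn=[[0, 0, 0], [0, 0, 0], [0, 0, 0], [0, 0, 0], [0, 0, 0], [0, 0, 0], [0, 0, 0], [0, 0, 0], [0, 0, 0], [0, 0, 0]])

```text
clock: 10.08
tcp_pos: [0.5678, -0.1402, 0.3703]
ee_rot: [3.141, -0.0, 3.108]
contact_force: [-0.8, -0.4, -3.0]
grip_width: 0.0448
grasp_force: 61.8
```

```bash
python3 - <<'E'
from h import *
s=ctrl.state();print(s["tcp_pos"],s["ee_rot"],s["contact_force"],s["clock"])
a=[]
for n in("side","top"):
    c=ctrl.capture(n); f=c["frame"][...,::-1]
    a.append(cv2.resize(f[100:290,170:370] if n=="side" else f[80:270,190:390],None,fx=2,fy=2))
    P=pts(c); z=P[...,2]; ok=(c["range_z"]>0)&(abs(P[...,0]-.5675)<.06)&(abs(P[...,1]+.141)<.06)&(z>.2)&(z<.33)
    Q=P[ok]; print(n,len(Q),np.median(Q,0) if len(Q) else 0,Q.min(0),Q.max(0))
    for h in(.265,.285,.305,.32):
        S=Q[abs(Q[:,2]-h)<.008]
        if len(S)>5: print(h,len(S),S.min(0).round(3),S.max(0).round(3))
cv2.imwrite("pics/st3.png",np.hstack(a))
E
```

```text
[ 0.56780933 -0.14023252  0.3703489 ] [ 3.14132161e+00 -7.31960956e-05  3.10777808e+00] [-0.77051151 -0.37711704 -2.97718717] 10.0833
side 408 [ 0.55085437 -0.16293335  0.29334204] [ 0.53541776 -0.17185753  0.24905058] [ 0.58978736 -0.12362972  0.32999106]
0.265 66 [ 0.537 -0.172  0.257] [ 0.584 -0.133  0.273]
0.285 81 [ 0.536 -0.171  0.277] [ 0.589 -0.129  0.293]
0.305 82 [ 0.535 -0.171  0.297] [ 0.587 -0.129  0.313]
0.32 87 [ 0.536 -0.17   0.312] [ 0.587 -0.127  0.328]Traceback (most recent call last):
  File "<stdin>", line 8, in <module>
    return umr_minimum(a, axis, None, out, keepdims, initial, where)
ValueError: zero-size array to reduction operation minimum which has no identity
```

Emit:
servo_tool(delta_pos=[[0, 0, 0.04], [0, 0, 0.13], [0, 0, 0.26], [0, 0, 0.4], [0, 0, 0.54], [0, 0, 0.68], [0, 0, 0.8], [0, 0, 0.9], [0, 0, 0.97], [0, 0, 1.0], [0, 0, 1.0]], turn=[[0, 0, 0], [0, 0, 0], [0, 0, 0], [0, 0, 0], [0, 0, 0], [0, 0, 0], [0, 0, 0], [0, 0, 0], [0, 0, 0], [0, 0, 0], [0, 0, 0]])

```text
clock: 11.1
tcp_pos: [0.5671, -0.1408, 0.2185]
ee_rot: [3.14, -0.003, 3.107]
contact_force: [0.1, -0.2, -3.0]
grip_width: 0.0449
grasp_force: 61.8
```

Emit:
servo_tool(delta_pos=[[0, 0, 0.05], [0, 0, 0.12], [0, 0, 0.19], [0, 0, 0.26], [0, 0, 0.32], [0, 0, 0.36], [0, 0, 0.39], [0, 0, 0.4], [0, 0, 0.4], [0, 0, 0.4]], turn=[[0, 0, 0], [0, 0, 0], [0, 0, 0], [0, 0, 0], [0, 0, 0], [0, 0, 0], [0, 0, 0], [0, 0, 0], [0, 0, 0], [0, 0, 0]])

```text
clock: 11.93
tcp_pos: [0.5682, -0.1414, 0.1607]
ee_rot: [-3.141, 0.001, 3.106]
contact_force: [0.9, -0.3, -3.4]
grip_width: 0.0447
grasp_force: 61.8
```

Now slow, to 0.151: 9.5 mm more (0.063).

Emit:
servo_tool(delta_pos=[[0, 0, 0.01], [0, 0, 0.02], [0, 0, 0.03], [0, 0, 0.04], [0, 0, 0.047], [0, 0, 0.053], [0, 0, 0.053], [0, 0, 0.053], [0, 0, 0.053]], turn=[[0, 0, 0], [0, 0, 0], [0, 0, 0], [0, 0, 0], [0, 0, 0], [0, 0, 0], [0, 0, 0], [0, 0, 0], [0, 0, 0]])

```text
clock: 12.68
tcp_pos: [0.5679, -0.1413, 0.1524]
ee_rot: [-3.142, 0.0, 3.106]
contact_force: [-0.3, 0.4, -3.6]
grip_width: 0.0446
grasp_force: 61.8
```

Emit:
servo_tool(delta_pos=[[0, 0, 0.005], [0, 0, 0.01], [0, 0, 0.01], [0, 0, 0.01], [0, 0, 0.01]], turn=[[0, 0, 0], [0, 0, 0], [0, 0, 0], [0, 0, 0], [0, 0, 0]])

```text
clock: 13.1
tcp_pos: [0.5681, -0.1413, 0.1512]
ee_rot: [-3.141, 0.001, 3.106]
contact_force: [0.4, -0.0, -0.3]
grip_width: 0.0447
grasp_force: 61.8
```

The pan now carries nearly all of the weight. Releasing.

Emit:
servo_tool(delta_pos=[[0, 0, 0], [0, 0, 0], [0, 0, 0], [0, 0, 0], [0, 0, 0], [0, 0, 0], [0, 0, 0], [0, 0, 0]], turn=[[0, 0, 0], [0, 0, 0], [0, 0, 0], [0, 0, 0], [0, 0, 0], [0, 0, 0], [0, 0, 0], [0, 0, 0]], grip=72)

```text
clock: 13.77
tcp_pos: [0.5679, -0.1413, 0.1509]
ee_rot: [-3.142, 0.0, 3.106]
contact_force: [1.0, -0.5, 0.9]
grip_width: 0.0718
grasp_force: 0.0
```

Emit:
servo_tool(delta_pos=[[0, 0, -0.05], [0, 0, -0.15], [0, 0, -0.3], [0, 0, -0.5], [0, 0, -0.7], [0, 0, -0.88], [0, 0, -0.95], [0, 0, -0.95], [0, 0, -0.95]], turn=[[0, 0, 0], [0, 0, 0], [0, 0, 0], [0, 0, 0], [0, 0, 0], [0, 0, 0], [0, 0, 0], [0, 0, 0], [0, 0, 0]])

```text
clock: 14.52
tcp_pos: [0.5677, -0.1412, 0.2929]
ee_rot: [3.142, -0.0, 3.106]
contact_force: [-0.1, -0.3, 0.4]
grip_width: 0.0721
grasp_force: 0.0
```

Emit:
servo_tool(delta_pos=[[0.01, 0.25, 0], [0.01, 0.5, 0], [0.01, 0.75, 0], [0.01, 0.95, 0], [0.01, 0.99, 0]], turn=[[0, 0, 0], [0, 0, 0], [0, 0, 0], [0, 0, 0], [0, 0, 0]], grip=50)

```text
clock: 14.93
tcp_pos: [0.5701, 0.0113, 0.2902]
ee_rot: [3.14, -0.005, 3.111]
contact_force: [-0.8, -0.7, 0.3]
grip_width: 0.0498
grasp_force: 0.0
```

Emit:
servo_tool(delta_pos=[[0.01, 0.09, 0], [0.01, 0.09, 0], [0.01, 0.09, 0], [0.01, 0.09, 0]], turn=[[0, 0, 0], [0, 0, 0], [0, 0, 0], [0, 0, 0]])

```text
clock: 15.27
tcp_pos: [0.5705, 0.0198, 0.2927]
ee_rot: [-3.141, -0.001, 3.105]
contact_force: [-0.2, -0.3, 1.1]
grip_width: 0.05
grasp_force: 0.0
```

```bash
python3 - <<'E'
from h import *
s=ctrl.state();print(s["tcp_pos"],s["ee_rot"],s["clock"])
a=[]
for n in("side","top"):
    c=ctrl.capture(n); f=c["frame"][...,::-1]
    a.append(cv2.resize(f[100:290,170:370] if n=="side" else f[80:270,190:390],None,fx=2,fy=2))
    P=pts(c); z=P[...,2]; ok=(c["range_z"]>0)&(abs(P[...,0]-.5675)<.06)&(abs(P[...,1]+.141)<.06)&(z>.045)&(z<.18)
    Q=P[ok]; print(n,len(Q))
    for h in(.06,.08,.1,.145,.163):
        S=Q[abs(Q[:,2]-h)<.008]
        if len(S)>5: print(h,len(S),S.min(0).round(3),S.max(0).round(3))
cv2.imwrite("pics/st4.png",np.hstack(a))
E
```

```text
[0.57049342 0.01982153 0.29269402] [-3.14133485e+00 -1.00040805e-03  3.10536135e+00] 15.2667
side 476
0.06 13 [ 0.537 -0.153  0.052] [ 0.543 -0.128  0.067]
0.08 30 [ 0.536 -0.168  0.072] [ 0.585 -0.138  0.088]
0.1 54 [ 0.537 -0.171  0.092] [ 0.593 -0.129  0.108]
0.145 52 [ 0.542 -0.168  0.137] [ 0.582 -0.132  0.152]
0.163 170 [ 0.542 -0.167  0.156] [ 0.589 -0.118  0.17 ]
top 305
0.06 18 [ 0.54  -0.156  0.052] [ 0.577 -0.113  0.068]
0.08 17 [ 0.539 -0.165  0.072] [ 0.557 -0.116  0.086]
0.1 16 [ 0.541 -0.166  0.092] [ 0.566 -0.114  0.105]
0.145 11 [ 0.546 -0.151  0.138] [ 0.56  -0.121  0.153]
0.163 153 [ 0.546 -0.162  0.155] [ 0.591 -0.119  0.171]
```

View pics/st4.png

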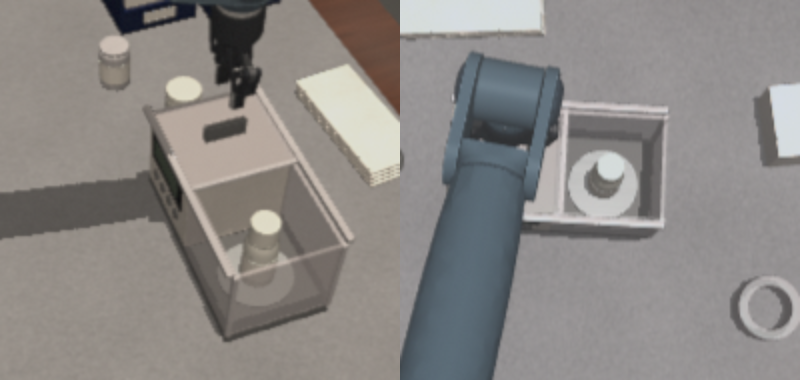

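The bottle stands upright on the pan, with its top at 163 mm and its axis near (0.567, -0.141); in the left crop the cap is at (265,225), in the right at (610,167). Now I'm pinching the fin and shutting the door.

Emit:
servo_tool(delta_pos=[[0, 0, 0.12], [0, 0, 0.25], [0, 0, 0.38], [0, 0, 0.46], [0, 0, 0.5], [0, 0, 0.5]], turn=[[0, 0, 0], [0, 0, 0], [0, 0, 0], [0, 0, 0], [0, 0, 0], [0, 0, 0]])

```text
clock: 15.87
tcp_pos: [0.5699, 0.0204, 0.2169]
ee_rot: [3.141, -0.003, 3.106]
contact_force: [-0.8, 0.6, 0.3]
grip_width: 0.05
grasp_force: 0.0
```

Emit:
servo_tool(delta_pos=[[0, 0, 0], [0, 0, 0], [0, 0, 0], [0, 0, 0], [0, 0, 0], [0, 0, 0]], turn=[[0, 0, 0], [0, 0, 0], [0, 0, 0], [0, 0, 0], [0, 0, 0], [0, 0, 0]], grip=0)

```text
clock: 16.37
tcp_pos: [0.5714, 0.0206, 0.22]
ee_rot: [-3.141, 0.002, 3.107]
contact_force: [0.1, 0.0, 6.4]
grip_width: 0.0103
grasp_force: 62.6
```

Emit:
servo_tool(delta_pos=[[0, -0.04, 0], [0, -0.12, 0], [0, -0.22, 0], [0, -0.34, 0], [0, -0.46, 0], [0, -0.58, 0], [0, -0.7, 0], [0, -0.82, 0], [0, -0.91, 0], [0, -0.97, 0], [0, -1.0, 0], [0, -1.0, 0]], turn=[[0, 0, 0], [0, 0, 0], [0, 0, 0], [0, 0, 0], [0, 0, 0], [0, 0, 0], [0, 0, 0], [0, 0, 0], [0, 0, 0], [0, 0, 0], [0, 0, 0], [0, 0, 0]])

```text
clock: 17.37
tcp_pos: [0.5668, -0.1308, 0.22]
ee_rot: [-3.139, 0.005, 3.106]
contact_force: [3.7, -1.6, 5.1]
grip_width: 0.0105
grasp_force: 62.6
```

Roughly 10 mm remain. I'm pressing gently towards the stop.

Emit:
servo_tool(delta_pos=[[0, -0.02, 0], [0, -0.04, 0], [0, -0.055, 0], [0, -0.065, 0], [0, -0.07, 0], [0, -0.07, 0], [0, -0.07, 0]], turn=[[0, 0, 0], [0, 0, 0], [0, 0, 0], [0, 0, 0], [0, 0, 0], [0, 0, 0], [0, 0, 0]])

```text
clock: 17.95
tcp_pos: [0.5665, -0.1399, 0.22]
ee_rot: [-3.141, 0.005, 3.107]
contact_force: [4.1, 0.8, 5.7]
grip_width: 0.0102
grasp_force: 62.6
```

Emit:
servo_tool(delta_pos=[[0, -0.007, 0], [0, -0.014, 0], [0, -0.014, 0], [0, -0.014, 0]], turn=[[0, 0, 0], [0, 0, 0], [0, 0, 0], [0, 0, 0]])

```text
clock: 18.28
tcp_pos: [0.5665, -0.1413, 0.2199]
ee_rot: [3.141, 0.005, 3.107]
contact_force: [4.8, 3.6, 5.4]
grip_width: 0.0103
grasp_force: 62.7
```

Emit:
servo_tool(delta_pos=[[0, -0.007, 0], [0, -0.01, 0], [0, -0.01, 0], [0, -0.01, 0]], turn=[[0, 0, 0], [0, 0, 0], [0, 0, 0], [0, 0, 0]])

```text
clock: 18.62
tcp_pos: [0.5665, -0.1414, 0.22]
ee_rot: [3.138, 0.004, 3.107]
contact_force: [4.7, 9.5, 6.5]
grip_width: 0.0107
grasp_force: 62.9
```

The last 1.5 mm produced no travel and the force rose to 9.5 N, so the door is at its stop. Releasing, lifting clear and checking.

Emit:
servo_tool(delta_pos=[[0, 0, 0], [0, 0, 0], [0, 0, 0], [0, 0, 0], [0, 0, -0.1], [0, 0, -0.3], [0, 0, -0.6], [0, 0, -0.8], [0, 0, -0.8]], turn=[[0, 0, 0], [0, 0, 0], [0, 0, 0], [0, 0, 0], [0, 0, 0], [0, 0, 0], [0, 0, 0], [0, 0, 0], [0, 0, 0]], grip=50)

```text
clock: 19.37
tcp_pos: [0.5673, -0.1447, 0.3472]
ee_rot: [-3.136, 0.012, 3.106]
contact_force: [1.0, -0.7, 0.9]
grip_width: 0.0501
grasp_force: 0.0
```

Emit:
servo_tool(delta_pos=[[0.3, 0.25, 0], [0.6, 0.5, 0], [0.8, 0.75, 0], [0.8, 0.95, 0], [0.8, 0.95, 0]], turn=[[0, 0, 0], [0, 0, 0], [0, 0, 0], [0, 0, 0], [0, 0, 0]])

```text
clock: 19.78
tcp_pos: [0.4478, 0.0055, 0.3377]
ee_rot: [3.141, -0.001, 3.107]
contact_force: [0.3, 0.3, 0.3]
grip_width: 0.0503
grasp_force: 0.0
```

Emit:
servo_tool(delta_pos=[[0, 0.25, 0], [0, 0.5, 0], [0, 0.75, 0], [0, 0.75, 0], [0, 0.75, 0], [0, 0.75, 0]], turn=[[0, 0, 0], [0, 0, 0], [0, 0, 0], [0, 0, 0], [0, 0, 0], [0, 0, 0]])

```text
clock: 20.28
tcp_pos: [0.4538, 0.1154, 0.3379]
ee_rot: [-3.141, -0.001, 3.107]
contact_force: [-0.0, -0.5, 0.8]
grip_width: 0.0499
grasp_force: 0.0
```

```bash
python3 - <<'E'
from h import *
s=ctrl.state();print(s["tcp_pos"],s["contact_force"],s["clock"])
a=[]
for n in("side","top"):
    c=ctrl.capture(n); f=c["frame"][...,::-1]
    a.append(cv2.resize(f[100:290,170:370] if n=="side" else f[80:270,130:330],None,fx=2,fy=2))
    P=pts(c); z=P[...,2]; w=(c["range_z"]>0)&(abs(P[...,0]-.567)<.06)&(abs(P[...,1]+.13)<.06)&(z>.203)&(z<.23)
    print(n,w.sum(),cv2.minAreaRect(P[w][:,:2].astype(np.float32)) if w.sum()>4 else "")
cv2.imwrite("pics/st5.png",np.hstack(a))
E
```

```text
[0.45375017 0.11542922 0.33785315] [-0.0070021  -0.47461987  0.78874331] 20.2833
side 138 ((0.5641545057296753, -0.14265814423561096), (0.07042456418275833, 0.016525451093912125), 0.4855193793773651)
top 91 ((0.5662587285041809, -0.14080511033535004), (0.012446844950318336, 0.06704942882061005), 87.85123443603516)
```

View pics/st5.png

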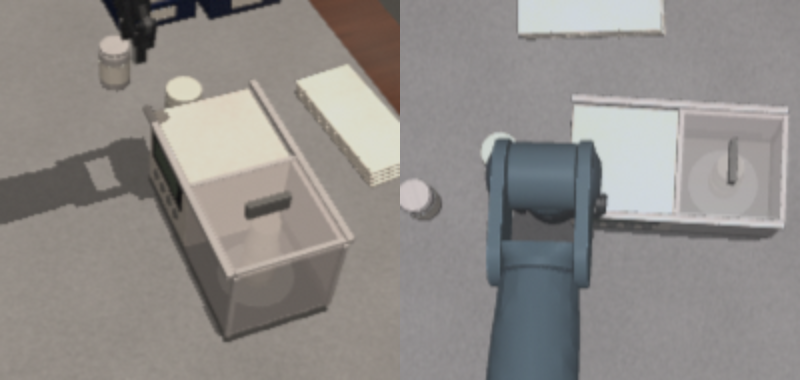

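The fin is at y = -0.141 in the top view (733,160), so the door is shut. The bottle shows upright under it as the pale column at (265,240), and the jar and can have not moved. Handing in.

```bash
python3 -c "
from cell import ctrl
print(ctrl.job_done())"
```

```text
the job is handed in; nothing more can be done
None
```

The job is handed in at about 20 s of the 67 s allowed, though the hand-in call gave no verdict: the bottle stands upright in the middle of the pan, the roof door is shut against its stop, and the arm never went near the jar, can or tape roll.

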